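Put the marking-out tools back in their drawer tray

TASK

Put the marking-out tools back in the drawer tray: the try square, the centre punch and the boxy tape measure each fully down in its own fitting pocket, the tape standing on its edge as it does now. A black offcut has been left in the tape's pocket; it belongs in the open steel offcut tray. Lay the try square down rather than let it drop, and leave the thin scriber and the big flat tape measure on the bench where they lie.

Things in the scene. Friction and masses are not known exactly. Their poses are not given: they have to be found in the camera images.
- try_square: L-shaped try square lying flat, 78 (x) x 100 (y) x 10 mm, 0.14 kg; origin: centre of that rectangle, on the underside. Pale stock, 10 mm high, along x at y -50 to -34 mm; thin steel blade along y at x 22 to 38 mm, from the stock to y 50, 4 to 6 mm above the underside. Grasp the stock at (0, -42) mm, closing along y.
- punch: centre punch, a dark pointed steel rod lying down: 116 mm long (x), 13 mm thick, 11 mm high, 0.06 kg; origin at its middle, on the underside. The scriber is as long but much thinner.
- tape_small: boxy black tape measure standing on its edge, 34 (x) x 68 (y) x 58 (z) mm, 0.16 kg; origin at the centre of its underside. Grasp across the 34 mm flanks. (The other tape lies flat and has a tail.)
- dark_bar: black steel offcut, a plain bar 30 (x) x 62 (y) x 14 mm, 0.2 kg; origin at the centre of its underside. It starts on the floor of the tape's pocket, its y roughly along the insert's y.
- steel_tray: open steel tray for offcuts, 120 (x) x 160 (y) x 33 mm, walls and floor 3 mm, fixed; origin at the centre of its underside. Another, bright offcut (14 x 100 x 10 mm, loose) already lies in it along y, within x -55 to -33 mm; the rest of its floor is free.
- insert_square: dark insert with pale pocket floor, 100 (x) x 140 (y) x 18 mm, fixed in a 2 x 2 drawer tray; origin under its centre, 3 mm over the bench. Pocket floor 6 mm, rim 18 mm above origin. L pocket for the try square (axes as the insert's, origin over (0, 10) mm): x -46 to 46, y -47 to 6 (stock); x 15 to 46, y to 67 (blade). Finger hollow to the same floor: x -20 to 20, y -67 to 6.
- insert_punch: dark insert with pale pocket floor, 100 (x) x 140 (y) x 18 mm, fixed in a 2 x 2 drawer tray; origin under its centre, 3 mm over the bench. Pocket floor 6 mm, rim 18 mm above origin. Centred slot for the punch, lying along y, either way round: 29 (x) x 132 (y) mm. Finger hollow to the same floor across its middle: x -46 to 46, y -20 to 20.
- insert_tape: dark insert with pale pocket floor, 100 (x) x 140 (y) x 18 mm, fixed in a 2 x 2 drawer tray; origin under its centre, 3 mm over the bench. Pocket floor 6 mm, rim 18 mm above origin. Centred pocket for the boxy tape, its y along the insert's y, either way round: 50 (x) x 84 (y) mm. Finger hollow to the same floor: x -46 to 46, y -20 to 20. The fourth insert, already full, is not listed.
- scriber: scriber, a thin pale steel needle 115 (x) x 8 x 7 mm lying on the bench, to be left alone; origin at its middle, on the underside.
- tape_measure: larger black and red tape measure lying flat with a dark tail, 48 (x) x 109 (y, with tail) x 27 mm, to be left alone; origin at the centre of that rectangle, on the underside.

How it is judged:
At the end, for the whole second after the job is handed in: Try square, punch and boxy tape lie flat on the floors of their own pockets, within 11 mm (punch 14 mm, however rolled) and 0.25 rad of their seats. The offcut lies in the steel tray, below its rim. All released, at rest. Scriber and flat tape within 15 mm of where they lay (x of try_square in the frame of insert_square between -0.011 and 0.011 m and y of try_square in the frame of insert_square between -0.001 and 0.021 m and z of try_square in the frame of insert_square between 0.003 and 0.01 m and angle between the y axis of try_square and the y axis of insert_square, either way round below 0.25 rad and angle between each of try_square, tape_small's own z axis and vertical below 0.1 rad and x of punch in the frame of insert_punch between -0.014 and 0.014 m and y of punch in the frame of insert_punch between -0.014 and 0.014 m and z of punch in the frame of insert_punch between 0.003 and 0.0175 m and angle between the x axis of punch and the y axis of insert_punch, either way round below 0.25 rad and angle between punch's own x axis and vertical between 1.5108 and 1.6308 rad and x of tape_small in the frame of insert_tape between -0.011 and 0.011 m and y of tape_small in the frame of insert_tape between -0.011 and 0.011 m and z of tape_small in the frame of insert_tape between 0.003 and 0.01 m and angle between the y axis of tape_small and the y axis of insert_tape, either way round below 0.25 rad and x of dark_bar in the frame of steel_tray between -0.05 and 0.05 m and y of dark_bar in the frame of steel_tray between -0.07 and 0.07 m and z of dark_bar in the frame of steel_tray between -0.002 and 0.024 m and linear speed of each of try_square, punch, tape_small, dark_bar below 0.02 m/s and contact force between the fingers and try_square below 0.1 N and contact force between the fingers and punch below 0.1 N and contact force between the fingers and tape_small below 0.1 N and contact force between the fingers and dark_bar below 0.1 N and distance of each of scriber, tape_measure from where it was at the start of the episode below 0.015 m); the robot touches nothing.
It fails at once if the try square is dropped (falls free of the fingers faster than 0.6 m/s, some 20 mm) (contact force between the fingers and try_square below 0.05 N and linear speed of try_square above 0.6 m/s).
It fails at once if the scriber or the flat tape measure is moved by more than 15 mm (distance of any of scriber, tape_measure from where it was at the start of the episode above 0.015 m).
It also fails if it takes over 99 s, if anything falls off the work surface, if the arm or the gripper's body presses on something with over 40 N, if the wrist force passes 120 N, or if a joint passes its speed limit or range.

ROBOT

A 7-joint arm with a two-finger parallel gripper is mounted at the origin on a cart in front of the work surface, level with it; the furniture and walls round the work are solid. World frame = base frame: x ahead of the robot, y to its left, z up, the work surface at z = 0. Lengths are in m, angles in rad, forces in N, time in s.
With the tool pointing down it reaches from about 0.425 to 0.975 m from the base axis. Payload 16.7 kg.
Tool frame: the origin (TCP) lies on the centre line of the jaws, within the pads' length; the fingertips stand 17 mm ahead of it and the grasp point (between the pads) lies 2 mm behind it; z points along the fingers, y is the line along which they close (so a half turn about z gives the same grasp; the last joint's range is limited). The gripper opens to 85 mm and grips with 20 to 120 N. Pads are 22 mm wide; open, the fingers measure 114 mm over their backs; the gripper's body (76 mm by 85 mm) begins 54 mm behind the grasp point. The pads swing forward as they close: fully open they stand 13 mm farther back than shut.
Start: joints at [1.05, 0.426, 0.074, 1.606, -0.034, 1.111, -0.067], TCP at [0.245, -0.629, 0.248] pointing down, gripper open.
Joint ranges: [-2.85, 2.85], [-0.5, 2.14], [-1.23, 1.37], [0.21, 2.46], [-1.02, 4.16], [0.16, 2.05], [-2.73, 2.73]. Speed limits (rad/s): [1.89, 1.89, 2.39, 2.39, 3.01, 3.01, 3.01].

INTERFACE

Orientations are given as a rotation vector (axis times angle).
In Python, from station import robot, get_image, order, look_for, cut_out, spot_point gives the robot as it stands.
- The arm moves only by the tool servo_tool, never from a script. Its argument "commands" is a list of rows, each an object of numbers: "x", "y", "z": the shift along the tool's x, y, z in cm; "ax", "ay", "az": the turn, a rotation vector about the tool's x, y, z in rad; "jaw": the opening, from 0 (shut) to 1 (fully open). A call has 1 to 12 rows; each row is the pose to reach, as a shift and turn from the pose commanded when the call began, along the tool's axes at that moment; what a row does not reach only later rows make up. A row lasts 1/10 s, in which the tool goes at most 50 mm and 8.59 degrees, less where a joint would pass 70% of its speed; a pose out of reach is approached as far as the arm can. A call with a gripper value outside its range is refused whole. The fingers move at their own pace and stop on an object; "squeeze" is the grip in N (left out, the last holds). Time passes only in rows, so rows that repeat a pose let the fingers close. It gives the time, the measured TCP pose, the force, the opening and the grip force at its end, in the units of the state.
- robot.get_obs(): the state, without advancing time (a new reading comes with each control period).
- get_image(name): name is "scene" or "side" or "wrist"; returns a dict with "pixels" (400x640x3 uint8, red, green, blue), "depth" (400x640 float32, m along the optical axis (not along the pixel's ray), 0 where there is no reading), "fx", "fy", "cx", "cy" (pixels), "camera_from_world" (4x4, takes a point from world to camera coordinates). Camera axes: x right, y up, looking along -z (the intrinsics and any distortion apply to the point x, -y, -z); pixel columns grow to the right and rows downward; lengths in m; the calibration is good to about 2 mm. A picture is of the moment at which its call begins.
- order.hand_in(): hands the job in; it is judged then, once.
Trained networks look in a picture, given as the dict that the camera call returned (one of the last four; its "shot" number tells which), for a name from the list of things; names that differ only in an ending like _2 or _b are one class to them, and where a whole thing is asked for, a point or a joint stands for the part that bears it (a point fixed in the world has none). Each returns a list of dicts, best first, with "conf" (0 to 1); they miss things now and then, are a little off and sometimes report something else, mostly with a low value. They report only what shows in the picture. A call takes as long as a camera call.
- look_for(query, picture): "rect" ([left, top, right, bottom] in pixels, round what is visible of it).
- cut_out(query, picture): "pixels" (400x640 bool, what is visible of it) and "rect" ([left, top, right, bottom] in pixels, round what is visible of it).
- spot_point(query, picture): "point" ([column, row] in pixels: a listed point, or the origin of a listed thing).
The state is a dict: "clock": time; "joint_pos": joint angles; "qvel": joint speeds; "tau": joint torques, N m; "eef_pos": TCP position; "orientation": TCP orientation; "ft_force": force on the tool from outside, world axes, zero at the start; "wrist_torque": the same for the moment, N m; "gripper_width": finger opening in m; "gripper_force": force on a finger pad.
Only numpy, scipy, OpenCV 4.12 (cv2) and the standard library are available. Lean on these libraries where they do the work, as an engineer would, in place of code of your own. Each camera call takes 0.05 s, during which the arm holds its last target. There are 200 camera calls.

## Working session

There is one attempt and no reset: what is moved stays moved. The work goes in short steps, Python scripts to look and compute and a tool call to move; the robot and the scene stay as the last step left them, time stands still between calls to the robot, and variables do not carry over. Pictures are saved under pics/ and viewed, at most 14 in all, crops included, and the job is handed in when it is done.

Besides the shell and the picture viewer there is one more tool, called after ">>>" by a JSON object that holds its "name" and its "arguments", one argument or row to a line. servo_tool: Moves the arm, as the interface text tells. Its arguments: {"type":"object","properties":{"commands":{"type":"array"},"squeeze":{"type":"number"}},"required":["commands"]}

```bash
mkdir -p pics; cat > h.py <<'E'
import numpy as np, cv2
from station import robot, get_image, order, look_for, cut_out, spot_point
def world(im,mask):
    v,u=np.nonzero(mask&(im["depth"]>0)); d=im["depth"][v,u]
    p=np.c_[(u-im["cx"])/im["fx"]*d,-(v-im["cy"])/im["fy"]*d,-d,np.ones(len(d))]
    return (p@np.linalg.inv(im["camera_from_world"]).T)[:,:3]
def save(im,n,dets=()):
    a=cv2.cvtColor(im["pixels"],cv2.COLOR_RGB2BGR).copy()
    for q,r in dets:
        r=[int(x) for x in r]; cv2.rectangle(a,(r[0],r[1]),(r[2],r[3]),(0,255,0),1); cv2.putText(a,q,(r[0],r[1]-2),0,.35,(0,255,255),1)
    cv2.imwrite("pics/"+n+".png",a)
NAMES="try_square punch tape_small dark_bar steel_tray insert_square insert_punch insert_tape scriber tape_measure".split()
def survey(cam,n):
    im=get_image(cam); ds=[]
    for q in NAMES:
        for c in cut_out(q,im)[:2]:
            if c["conf"]<.3: continue
            p=world(im,c["pixels"])
            if len(p)<10: continue
            z=np.percentile(p[:,2],[5,50,95]); 
            r=cv2.minAreaRect((p[:,:2]*1000).astype(np.float32))
            print(cam,q,round(c["conf"],2),"med",np.median(p,0).round(3),"z",z.round(3),"rect",np.round(r[0]),np.round(r[1]),round(r[2],1))
            ds.append((q,c["rect"]))
    save(im,n,ds); return im
E
python3 - <<'E'
from h import *
for c in("scene","side"):survey(c,c+"0")
print(robot.get_obs())
E
```

```text
scene try_square 0.61 med [ 0.452 -0.378  0.005] z [-0.     0.005  0.011] rect [ 454. -362.] [111.  62.] 84.5
scene punch 0.68 med [ 0.635 -0.052  0.009] z [0.005 0.009 0.012] rect [637. -52.] [ 8. 92.] 66.8
scene tape_small 0.69 med [ 0.454 -0.181  0.039] z [0.004 0.039 0.058] rect [ 456. -191.] [67. 37.] 37.4
scene dark_bar 0.79 med [0.59  0.294 0.021] z [0.01  0.021 0.024] rect [593. 290.] [68. 32.] 83.6
scene steel_tray 0.88 med [ 0.587 -0.336  0.009] z [-0.     0.009  0.031] rect [ 587. -354.] [168. 163.] 86.4
scene insert_square 0.7 med [ 0.45  -0.377  0.005] z [-0.001  0.005  0.011] rect [ 455. -361.] [114.  64.] 84.5
scene insert_square 0.59 med [0.49  0.301 0.015] z [0.006 0.015 0.021] rect [491. 295.] [144. 106.] 87.7
scene insert_punch 0.86 med [0.592 0.153 0.018] z [0.006 0.018 0.022] rect [588. 153.] [143. 103.] 87.2
scene insert_tape 0.83 med [0.593 0.301 0.019] z [0.007 0.019 0.022] rect [593. 294.] [142. 105.] 87.6
scene scriber 0.47 med [ 0.47  -0.044  0.004] z [0.    0.004 0.008] rect [462. -50.] [87. 13.] 29.3
scene tape_measure 0.67 med [ 0.6   -0.167  0.023] z [0
[... 1124 characters left out ...]
.05051306,  0.42607285,  0.07388544,  1.60604524, -0.034103  ,
        1.11078228, -0.06708913]), 'qvel': array([ 7.59635167e-04, -1.79046093e-05,  2.35785310e-04, -1.62929998e-03,
       -1.49942733e-03,  2.80653759e-04,  3.04619076e-04]), 'tau': array([ 1.53319066e-03, -9.49537683e+01,  3.75742972e+00, -4.63899994e+01,
        1.89266849e-02,  2.17833418e-03, -8.51074219e-06]), 'eef_pos': array([ 0.24455291, -0.62908396,  0.24829948]), 'orientation': array([-3.08771164e+00, -5.79027368e-01, -4.48285338e-05]), 'ft_force': array([-0.01553432,  0.11071159, -0.12853095]), 'wrist_torque': array([ 0.00668329, -0.055113  , -0.01854753]), 'gripper_force': 0.0, 'gripper_width': 0.08549665772359356}
```

```bash
cat >> h.py <<'E'
def ortho(ims,n,x0,x1,y0,y1,s=1.0):
    # image: right = -y, up = +x ; s px per mm
    W=int((y1-y0)*1000*s);H=int((x1-x0)*1000*s);a=np.zeros((H,W,3),np.uint8);zb=np.full((H,W),-9.)
    for im in ims:
        m=im["depth"]>0;p=world(im,m);c=im["pixels"][m][:,::-1]
        o=np.argsort(p[:,2]);p=p[o];c=c[o]
        r=((x1-p[:,0])*1000*s).astype(int);q=((y1-p[:,1])*1000*s).astype(int)
        k=(r>=0)&(r<H)&(q>=0)&(q<W)&(p[:,2]<.08)
        r,q,p,c=r[k],q[k],p[k],c[k]
        b=p[:,2]>zb[r,q]-.0; a[r[b],q[b]]=c[b]; zb[r[b],q[b]]=p[b,2]
    g=np.any(a>0,2); d=cv2.dilate(a,np.ones((3,3))); a[~g]=d[~g]
    cv2.imwrite("pics/"+n+".png",a)
E
python3 - <<'E'
from h import *
ims=[get_image("scene"),get_image("side")]
ortho(ims,"o1",.38,.72,-.45,.0,1.6)
for i in(ims):print(np.linalg.inv(i["camera_from_world"])[:3,3],i["fx"])
a=np.vstack([cv2.imread("pics/scene0.png"),cv2.imread("pics/side0.png")]); cv2.imwrite("pics/both0.png",cv2.resize(a,None,fx=.75,fy=.75,interpolation=cv2.INTER_AREA))
E
```

```text
[0.17794925 0.59253355 0.81078399] 418.37804652204267
[ 0.50607883 -1.14622939  0.76060757] 485.98064058257347
```

View pics/both0.png

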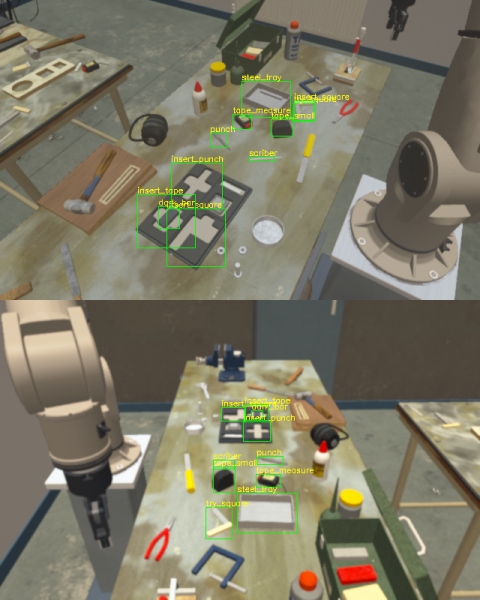

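View pics/o1.png

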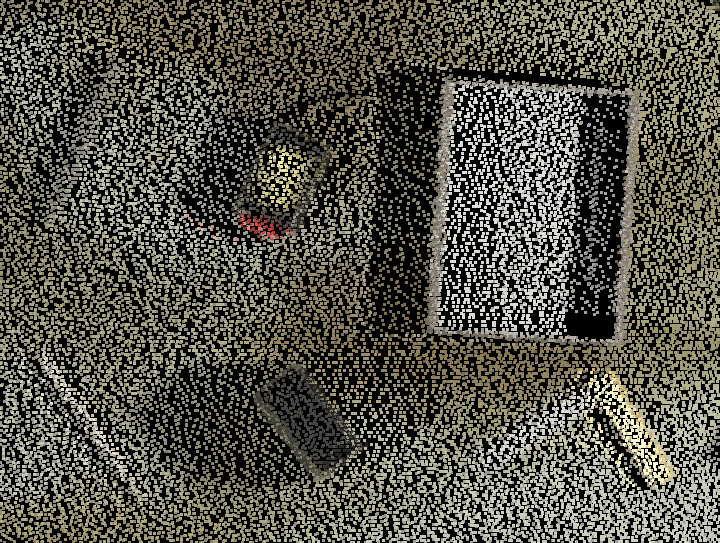

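```bash
cat >> h.py <<'E'
def rect(p,zlo,zhi,box):
    x0,x1,y0,y1=box
    k=(p[:,2]>zlo)&(p[:,2]<zhi)&(p[:,0]>x0)&(p[:,0]<x1)&(p[:,1]>y0)&(p[:,1]<y1); q=p[k]
    r=cv2.minAreaRect((q[:,:2]*1000).astype(np.float32)); return len(q),np.round(r[0],1),np.round(r[1],1),round(r[2],1)
E
python3 - <<'E'
from h import *
ims=[get_image("scene"),get_image("side")]
ortho(ims,"o2",.40,.68,.06,.40,1.8)
from scipy.spatial.transform import Rotation as R
print(R.from_rotvec(robot.get_obs()["orientation"]).as_matrix().round(2))
for n,im in zip(("scene","side"),ims):
    p=world(im,im["depth"]>0)
    print(n,"floor",np.median(p[(p[:,2]<.03)&(abs(p[:,0]-.5)<.1)&(abs(p[:,1]+.1)<.03),2]))
    print("stock",rect(p,.0075,.013,(.39,.50,-.44,-.36)))
    print("tape",rect(p,.05,.065,(.39,.52,-.26,-.12)))
    print("punch",rect(p,.006,.015,(.56,.70,-.10,-.02)))
    print("trayrim",rect(p,.027,.038,(.48,.70,-.43,-.25)))
    for y in np.arange(-.39,-.27,.01):
        k=(abs(p[:,0]-.588)<.03)&(abs(p[:,1]-y)<.005)&(p[:,2]<.03);print(round(y,2),np.median(p[k,2]).round(3) if k.sum()>5 else None,end=" ")
    print()
    print("bar",rect(p,.0205,.03,(.56,.63,.24,.34)), "drawer",rect(p,.0175,.024,(.40,.68,.05,.40)))
E
```

```text
[[ 0.93  0.36  0.  ]
 [ 0.36 -0.93  0.  ]
 [ 0.   -0.   -1.  ]]
scene floor -0.0011401077864335862
stock (93, array([ 451.6, -393.9]), array([76.1, 19.6]), 31.3)
tape (191, array([ 458.6, -189.2]), array([55.3, 35.2]), 38.5)
punch (107, array([634.4, -51.4]), array([ 10.1, 109.1]), 66.6)
trayrim (275, array([ 588.4, -333.2]), array([127.6, 163. ]), 85.9)
-0.39 0.019 -0.38 0.012 -0.37 0.006 -0.36 0.002 -0.35 0.002 -0.34 0.002 -0.33 0.002 -0.32 0.002 -0.31 0.003 -0.3 None -0.29 None -0.28 0.013 
bar (418, array([595.1, 289.9]), array([69.6, 99.7]), 0.2) drawer (6089, array([541. , 224.2]), array([282.9, 204.1]), 88.3)
side floor -0.0013511497561039532
stock (182, array([ 452.8, -396.3]), array([77. , 19.1]), 33.5)
tape (200, array([ 458.5, -192.1]), array([56. , 36.2]), 39.2)
punch (98, array([634.2, -54.8]), array([ 15.4, 106.9]), 63.2)
trayrim (452, array([ 588. , -333.6]), array([124.4, 161. ]), 86.8)
-0.39 0.013 -0.38 None -0.37 None -0.36 0.003 -0.35 0.002 -0.34 0.002 -0.33 0.002 -0.32 0.002 -0.31 0.002 -0.3 0.002 -0.29 0.002 -0.28 0.01 
bar (72, array([596.9, 291. ]), array([65.1, 98.6]), 3.2) drawer (1514, array([539.6, 220.9]), array([286.5, 201.6]), 88.4)
```

View pics/o2.png

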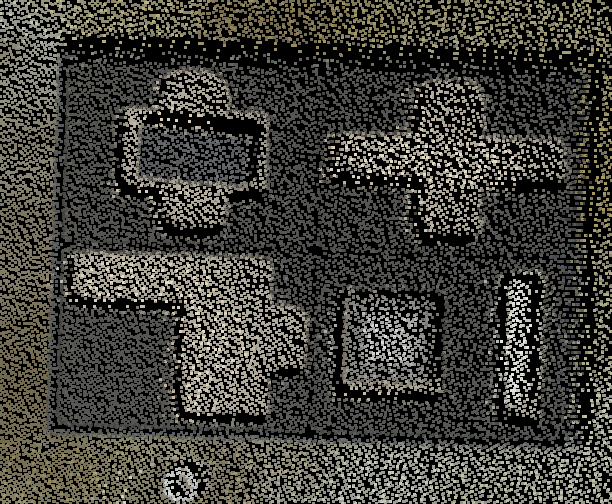

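```bash
cat >> h.py <<'E'
from scipy.spatial.transform import Rotation as R
def go(x,y,z,deg=None):
    o=robot.get_obs(); M=R.from_rotvec(o["orientation"]); d=M.inv().apply(np.array([x,y,z])-o["eef_pos"])*100
    s="move "+" ".join("%.2f"%v for v in d)
    if deg is not None:
        t=np.deg2rad(deg); T=R.from_matrix([[np.cos(t),np.sin(t),0],[np.sin(t),-np.cos(t),0],[0,0,-1]])
        s+=" turn "+" ".join("%.3f"%v for v in (M.inv()*T).as_rotvec())
    th=np.rad2deg(np.arctan2(*M.as_matrix()[1::-1,0]))
    print(s,"| now",o["eef_pos"].round(4),"yaw %.1f"%th,"clock",o["clock"])
E
python3 -c "
from h import *
go(.45,-.393,.16,32.5)"
```

```text
move 27.70 -14.56 8.83 turn -0.000 -0.000 -0.196 | now [ 0.2446 -0.6291  0.2483] yaw 21.2 clock 1.3
```

>>> {"name": "servo_tool", "arguments": {
  "commands": [
    {"x": 27.7, "y": -14.6, "z": 8.8, "az": -0.196, "jaw": 0.6},
    {"x": 27.7, "y": -14.6, "z": 8.8, "az": -0.196, "jaw": 0.6},
    {"x": 27.7, "y": -14.6, "z": 8.8, "az": -0.196, "jaw": 0.6},
    {"x": 27.7, "y": -14.6, "z": 8.8, "az": -0.196, "jaw": 0.6},
    {"x": 27.7, "y": -14.6, "z": 8.8, "az": -0.196, "jaw": 0.6},
    {"x": 27.7, "y": -14.6, "z": 8.8, "az": -0.196, "jaw": 0.6},
    {"x": 27.7, "y": -14.6, "z": 8.8, "az": -0.196, "jaw": 0.6},
    {"x": 27.7, "y": -14.6, "z": 8.8, "az": -0.196, "jaw": 0.6},
    {"x": 27.7, "y": -14.6, "z": 8.8, "az": -0.196, "jaw": 0.6},
    {"x": 27.7, "y": -14.6, "z": 8.8, "az": -0.196, "jaw": 0.6},
    {"x": 27.7, "y": -14.6, "z": 8.8, "az": -0.196, "jaw": 0.6}
  ]
}}

```text
schema error: expected keys x, y, z, ax, ay, az, jaw
```

```bash
python3 - <<'E'
from h import *
im=get_image("wrist"); 
for q in("try_square",):
  for c in cut_out(q,im)[:2]: print(q,c["conf"],c["rect"])
p=world(im,im["depth"]>0); print("stock",rect(p,.0075,.013,(.39,.50,-.44,-.35)), rect(p,.003,.0068,(.39,.50,-.42,-.28)))
save(im,"w1"); go(.452,-.395,.02,32.5)
E
```

```text
stock (0, array([0., 0.]), array([0., 0.]), 0.0) (0, array([0., 0.]), array([0., 0.]), 0.0)
move 27.81 -14.30 22.83 turn -0.000 -0.000 -0.196 | now [ 0.2446 -0.6291  0.2483] yaw 21.2 clock 1.4
```

View pics/w1.png

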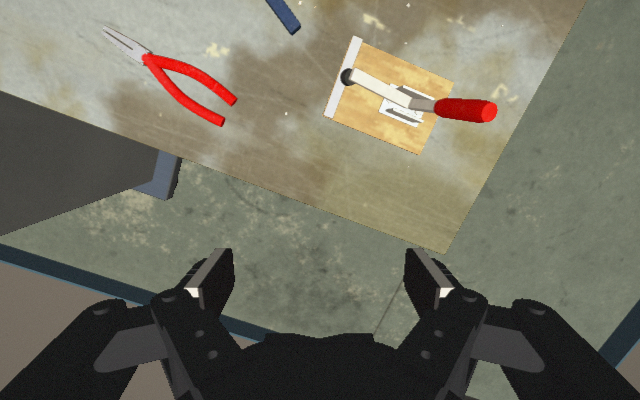

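The call was refused, since every key is required. This wrist view is from the start pose: fingers at columns 190-450, camera looking ahead of the tool.

>>> {"name": "servo_tool", "arguments": {
  "commands": [
    {"x": 27.7, "y": -14.6, "z": 8.8, "ax": 0, "ay": 0, "az": -0.196, "jaw": 0.6},
    {"x": 27.7, "y": -14.6, "z": 8.8, "ax": 0, "ay": 0, "az": -0.196, "jaw": 0.6},
    {"x": 27.7, "y": -14.6, "z": 8.8, "ax": 0, "ay": 0, "az": -0.196, "jaw": 0.6},
    {"x": 27.7, "y": -14.6, "z": 8.8, "ax": 0, "ay": 0, "az": -0.196, "jaw": 0.6},
    {"x": 27.7, "y": -14.6, "z": 8.8, "ax": 0, "ay": 0, "az": -0.196, "jaw": 0.6},
    {"x": 27.7, "y": -14.6, "z": 8.8, "ax": 0, "ay": 0, "az": -0.196, "jaw": 0.6},
    {"x": 27.7, "y": -14.6, "z": 8.8, "ax": 0, "ay": 0, "az": -0.196, "jaw": 0.6},
    {"x": 27.7, "y": -14.6, "z": 8.8, "ax": 0, "ay": 0, "az": -0.196, "jaw": 0.6},
    {"x": 27.7, "y": -14.6, "z": 8.8, "ax": 0, "ay": 0, "az": -0.196, "jaw": 0.6},
    {"x": 27.7, "y": -14.6, "z": 8.8, "ax": 0, "ay": 0, "az": -0.196, "jaw": 0.6}
  ]
}}

```text
clock: 2.4
eef_pos: [0.4491, -0.3938, 0.1606]
orientation: [3.016, 0.876, -0.0]
ft_force: [0.1, -0.9, -0.2]
gripper_width: 0.051
gripper_force: 0.0
```

```bash
python3 - <<'E'
from h import *
im=get_image("wrist"); 
for q in("try_square",):
  for c in cut_out(q,im)[:2]: print(q,c["conf"],c["rect"])
p=world(im,im["depth"]>0); print("stock",rect(p,.0075,.013,(.39,.50,-.44,-.35)), rect(p,.003,.0068,(.39,.50,-.42,-.28)))
save(im,"w2"); go(.452,-.395,.02,32.5)
E
```

```text
try_square 0.71 [228.5, 149.0, 332.4, 232.0]
stock (1266, array([ 448.3, -388.5]), array([77.5, 30.9]), 32.9) (1151, array([ 445. , -347.3]), array([73.1, 81.2]), 56.7)
move 0.19 0.24 14.06 turn 0.001 0.000 -0.002 | now [ 0.4491 -0.3939  0.1606] yaw 32.4 clock 2.5
```

View pics/w2.png

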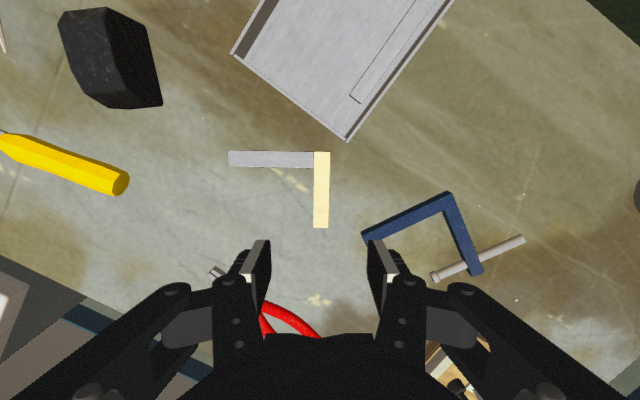

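The wrist view shows the stock upright at columns 314-330, rows 152-228, so the yaw fits. The blade runs left, and a blue frame lies to the right.

```bash
python3 - <<'E'
from h import *
im=get_image("wrist"); H=im["pixels"].astype(int)
m=np.zeros((400,640),bool); m[140:240,300:345]=True
m&=(H[...,0]-H[...,2]>40)&(H[...,0]>190)
p=world(im,m); print(len(p),p.mean(0),np.median(p[:,2]),cv2.minAreaRect((p[:,:2]*1000).astype(np.float32)))
m=np.zeros((400,640),bool); m[180:290,355:490]=True; m&=(H[...,2]-H[...,0]>25)
p=world(im,m);o=robot.get_obs();q=(p-[.452,-.395,0])@R.from_rotvec(o["orientation"]).as_matrix()
print("blue in tool frame",q.min(0),q.max(0),np.percentile(q,2,axis=0), "nearest y with |x|<15mm",q[abs(q[:,0])<.02][:,1].min() if (abs(q[:,0])<.02).any() else None, p[:,2].max())
E
```

```text
1226 [ 0.45268659 -0.39432239  0.01088974] 0.010966567826810686 ((448.2991638183594, -389.3829345703125), (77.00927734375, 29.40103530883789), 31.362960815429688)
blue in tool frame [-0.09309576  0.02331267 -0.14921006] [ 0.00774036  0.1727916  -0.0081442 ] [-0.08738291  0.04802714 -0.01495579] nearest y with |x|<15mm 0.02331266961540839 0.1492213311747919
```

```bash
python3 - <<'E'
from h import *
im=get_image("wrist"); m=np.zeros((400,640),bool); m[238:300,235:275]=True; m[238:300,362:400]=True
p=world(im,m);o=robot.get_obs();q=(p-o["eef_pos"])@R.from_rotvec(o["orientation"]).as_matrix()
q=q[q[:,2]<.06]; print(np.percentile(q[:,2],[50,90,98,100]), np.percentile(abs(q[:,1]),[0,5,50])); go(.4525,-.3948,.021,32.5)
E
```

```text
[-0.01409163  0.00418271  0.00994546  0.0134641 ] [0.02006286 0.02528547 0.02669618]
move 0.20 0.28 13.96 turn 0.000 0.000 -0.002 | now [ 0.4493 -0.3935  0.1606] yaw 32.4 clock 2.6
```

>>> {"name": "servo_tool", "arguments": {
  "commands": [
    {"x": 0.2, "y": 0.2, "z": 5, "ax": 0, "ay": 0, "az": 0, "jaw": 0.4},
    {"x": 0.2, "y": 0.2, "z": 9, "ax": 0, "ay": 0, "az": 0, "jaw": 0.4},
    {"x": 0.2, "y": 0.2, "z": 11, "ax": 0, "ay": 0, "az": 0, "jaw": 0.4},
    {"x": 0.2, "y": 0.2, "z": 11, "ax": 0, "ay": 0, "az": 0, "jaw": 0.4}
  ]
}}

```text
clock: 3.0
eef_pos: [0.4509, -0.3925, 0.0476]
orientation: [-3.013, -0.876, 0.004]
ft_force: [0.2, 0.0, 0.3]
gripper_width: 0.0343
gripper_force: 0.0
```

```bash
python3 -c "
from h import *
go(.4525,-.3945,.019,32.5)"
```

```text
move 0.04 0.26 2.86 turn -0.004 0.002 -0.001 | now [ 0.4509 -0.3925  0.0476] yaw 32.4 clock 3.0
```

>>> {"name": "servo_tool", "arguments": {
  "commands": [
    {"x": 0, "y": 0.2, "z": 2, "ax": 0, "ay": 0, "az": 0, "jaw": 0.4},
    {"x": 0, "y": 0.2, "z": 2.8, "ax": 0, "ay": 0, "az": 0, "jaw": 0.4},
    {"x": 0, "y": 0.2, "z": 2.8, "ax": 0, "ay": 0, "az": 0, "jaw": 0.4},
    {"x": 0, "y": 0.2, "z": 2.8, "ax": 0, "ay": 0, "az": 0, "jaw": 0},
    {"x": 0, "y": 0.2, "z": 2.8, "ax": 0, "ay": 0, "az": 0, "jaw": 0},
    {"x": 0, "y": 0.2, "z": 2.8, "ax": 0, "ay": 0, "az": 0, "jaw": 0},
    {"x": 0, "y": 0.2, "z": 2.8, "ax": 0, "ay": 0, "az": 0, "jaw": 0}
  ],
  "squeeze": 50
}}

```text
clock: 3.7
eef_pos: [0.4541, -0.3953, 0.0236]
orientation: [3.015, 0.878, 0.001]
ft_force: [-1.9, 1.6, 6.8]
gripper_width: 0.0138
gripper_force: 48.9
```

>>> {"name": "servo_tool", "arguments": {
  "commands": [
    {"x": 0, "y": 0, "z": -2, "ax": 0, "ay": 0, "az": 0, "jaw": 0},
    {"x": 0, "y": 0, "z": -5, "ax": 0, "ay": 0, "az": 0, "jaw": 0},
    {"x": 0, "y": 0, "z": -9, "ax": 0, "ay": 0, "az": 0, "jaw": 0},
    {"x": 0, "y": 0, "z": -12, "ax": 0, "ay": 0, "az": 0, "jaw": 0},
    {"x": 0, "y": 0, "z": -12, "ax": 0, "ay": 0, "az": 0, "jaw": 0}
  ]
}}

```text
clock: 4.2
eef_pos: [0.4555, -0.3964, 0.1474]
orientation: [3.011, 0.876, 0.007]
ft_force: [0.7, -0.0, -1.4]
gripper_width: 0.0136
gripper_force: 49.1
```

```bash
python3 - <<'E'
from h import *
im=get_image("wrist"); save(im,"w3"); o=robot.get_obs(); print(o["gripper_width"],o["gripper_force"],o["ft_force"],o["wrist_torque"])
m=np.zeros((400,640),bool);
for c in cut_out("try_square",im)[:1]:
  p=world(im,c["pixels"]); q=(p-o["eef_pos"])@R.from_rotvec(o["orientation"]).as_matrix(); print(c["conf"],c["rect"],np.percentile(q,[5,50,95],axis=0).round(4))
go(.490,.264,.14,-1.7)
E
```

```text
0.013416911882147189 49.100340561708435 [ 0.20635902 -0.49590242 -2.14570973] [ 0.00875383 -0.00551196  0.01509543]
move 38.43 -53.67 0.27 turn 0.002 -0.001 0.596 | now [ 0.4539 -0.3951  0.1434] yaw 32.5 clock 4.3
```

View pics/w3.png

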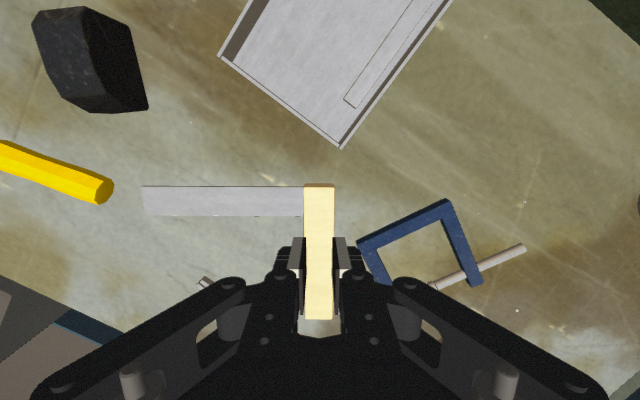

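>>> {"name": "servo_tool", "arguments": {
  "commands": [
    {"x": 38.4, "y": -53.6, "z": 0.2, "ax": 0, "ay": 0, "az": 0.596, "jaw": 0},
    {"x": 38.4, "y": -53.6, "z": 0.2, "ax": 0, "ay": 0, "az": 0.596, "jaw": 0},
    {"x": 38.4, "y": -53.6, "z": 0.2, "ax": 0, "ay": 0, "az": 0.596, "jaw": 0},
    {"x": 38.4, "y": -53.6, "z": 0.2, "ax": 0, "ay": 0, "az": 0.596, "jaw": 0},
    {"x": 38.4, "y": -53.6, "z": 0.2, "ax": 0, "ay": 0, "az": 0.596, "jaw": 0},
    {"x": 38.4, "y": -53.6, "z": 0.2, "ax": 0, "ay": 0, "az": 0.596, "jaw": 0},
    {"x": 38.4, "y": -53.6, "z": 0.2, "ax": 0, "ay": 0, "az": 0.596, "jaw": 0},
    {"x": 38.4, "y": -53.6, "z": 0.2, "ax": 0, "ay": 0, "az": 0.596, "jaw": 0},
    {"x": 38.4, "y": -53.6, "z": 0.2, "ax": 0, "ay": 0, "az": 0.596, "jaw": 0},
    {"x": 38.4, "y": -53.6, "z": 0.2, "ax": 0, "ay": 0, "az": 0.596, "jaw": 0},
    {"x": 38.4, "y": -53.6, "z": 0.2, "ax": 0, "ay": 0, "az": 0.596, "jaw": 0},
    {"x": 38.4, "y": -53.6, "z": 0.2, "ax": 0, "ay": 0, "az": 0.596, "jaw": 0}
  ]
}}

```text
clock: 5.5
eef_pos: [0.485, 0.1919, 0.1397]
orientation: [3.141, -0.046, -0.002]
ft_force: [1.6, -0.5, -2.1]
gripper_width: 0.0136
gripper_force: 49.2
```

```bash
python3 -c "
from h import *
go(.490,.264,.14,-1.7)"
```

```text
move 0.29 -7.22 -0.04 turn 0.001 0.001 0.000 | now [0.485  0.1919 0.1397] yaw -1.7 clock 5.5
```

>>> {"name": "servo_tool", "arguments": {
  "commands": [
    {"x": 0.3, "y": -5, "z": 0, "ax": 0, "ay": 0, "az": 0, "jaw": 0},
    {"x": 0.3, "y": -5, "z": 0, "ax": 0, "ay": 0, "az": 0, "jaw": 0},
    {"x": 0.3, "y": -5, "z": 0, "ax": 0, "ay": 0, "az": 0, "jaw": 0}
  ]
}}

```text
clock: 5.8
eef_pos: [0.4894, 0.2409, 0.1393]
orientation: [3.141, -0.042, -0.003]
ft_force: [-0.6, -1.0, -2.1]
gripper_width: 0.0135
gripper_force: 49.3
```

```bash
cat >> h.py <<'E'
def pfit(p,box,yaw0,zlo,zhi):
    "centre of pale-floor region in frame yaw0"
E
python3 - <<'E'
from h import *
im=get_image("wrist"); save(im,"w4"); o=robot.get_obs(); M=R.from_rotvec(o["orientation"]).as_matrix()
H=im["pixels"].astype(int); p=world(im,im["depth"]>0); hh=H[im["depth"]>0]
k=(p[:,2]>.1)&(hh[:,0]-hh[:,2]>40)&(hh[:,0]>150); q=(p[k]-o["eef_pos"])@M; print("stock tool",k.sum(),np.percentile(q,[1,5,50,95,99],axis=0).round(4))
p=p[(p[:,2]<.03)]
print("drawer",rect(p,.0175,.024,(.38,.68,.05,.42)))
ims=[im]; ortho(ims,"o4",.40,.68,.06,.40,1.8)
go(.490,.264,.08,-1.7)
E
```

```text
stock tool 3730 [[-0.0389 -0.0089  0.0117]
 [-0.0353 -0.0081  0.0122]
 [ 0.0036 -0.0012  0.0132]
 [ 0.035   0.0055  0.0142]
 [ 0.0371  0.0063  0.0148]]
drawer (49338, array([542. , 224.6]), array([283.5, 205.4]), 88.3)
move -0.03 -2.46 5.94 turn 0.001 0.002 0.001 | now [0.4897 0.2395 0.1395] yaw -1.6 clock 5.85
```

View pics/w4.png

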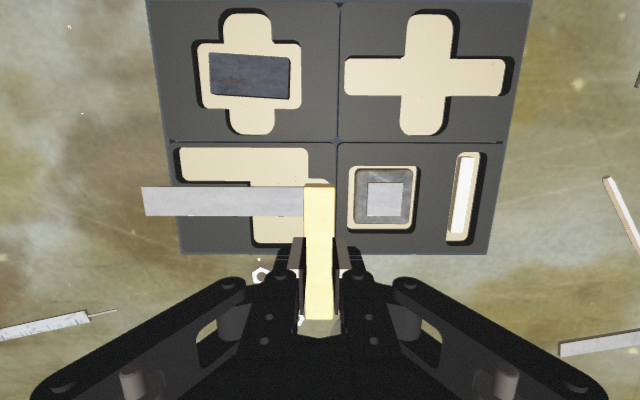

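>>> {"name": "servo_tool", "arguments": {
  "commands": [
    {"x": 0.2, "y": -2.3, "z": 0, "ax": 0, "ay": 0, "az": 0, "jaw": 0},
    {"x": 0.2, "y": -2.3, "z": 4, "ax": 0, "ay": 0, "az": 0, "jaw": 0},
    {"x": 0.2, "y": -2.3, "z": 7, "ax": 0, "ay": 0, "az": 0, "jaw": 0},
    {"x": 0.2, "y": -2.3, "z": 8, "ax": 0, "ay": 0, "az": 0, "jaw": 0},
    {"x": 0.2, "y": -2.3, "z": 8, "ax": 0, "ay": 0, "az": 0, "jaw": 0},
    {"x": 0.2, "y": -2.3, "z": 8, "ax": 0, "ay": 0, "az": 0, "jaw": 0}
  ]
}}

```text
clock: 6.45
eef_pos: [0.4937, 0.2625, 0.0615]
orientation: [-3.141, 0.048, -0.001]
ft_force: [-0.9, 0.3, -0.9]
gripper_width: 0.0137
gripper_force: 49.3
```

```bash
python3 - <<'E'
from h import *
im=get_image("wrist"); save(im,"w5"); go(.492,.263,.034,-1.7)
E
```

```text
move -0.20 -0.01 2.80 turn -0.001 -0.002 -0.000 | now [0.4939 0.2629 0.062 ] yaw -1.7 clock 6.5
```

View pics/w5.png

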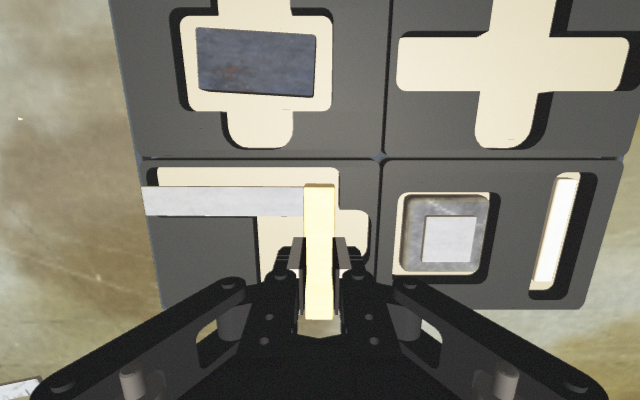

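```bash
python3 - <<'E'
from h import *
im=get_image("wrist"); H=im["pixels"].astype(int); d=im["depth"]>0; p=world(im,d); h=H[d]
pale=(h[:,0]>190)&(h[:,0]-h[:,2]>15)
f=pale&(p[:,2]>.003)&(p[:,2]<.0125)
def ext(a): return np.percentile(a,[.5,99.5]).round(4)
k=f&(p[:,0]<.56)&(p[:,1]>.24)&(p[:,1]<.38)
print("blade top edge x",[ np.percentile(p[k&(abs(p[:,1]-y)<.004),0],99).round(4) for y in(.28,.30,.32,.34,.35)],"y end",np.percentile(p[k&(p[:,0]>.52),1],99.5))
s=pale&(p[:,2]>.03); print("stock x",ext(p[s,0]),"y",ext(p[s,1]),"z",np.median(p[s,2]))
k=f&(p[:,0]<.46)&(p[:,1]>.22)&(p[:,1]<.33);print("stock pocket y",ext(p[k,1]))
b=(p[:,2]>.03)&(p[:,1]>.28)&(p[:,1]<.40)&(p[:,0]>.49)&~pale;print("blade y end",np.percentile(p[b,1],99),"x",ext(p[b,0]),"z by y",[np.median(p[b&(abs(p[:,1]-y)<.005),2]).round(4) for y in (.29,.31,.33,.345)], "stock z ends",np.median(p[s&(p[:,0]>.52),2]))
go(.492,.263,.034,-1.7)
E
```

```text
blade top edge x [np.float64(0.5595), np.float64(0.5595), np.float64(0.5364), np.float64(0.537), np.float64(0.5373)] y end 0.3619751763135235
stock x [0.4549 0.5316] y [0.2539 0.2766] z 0.04895415291282153
stock pocket y [0.302  0.3037]
blade y end 0.3507372891442428 x [0.4906 0.5325] z by y [np.float64(0.1014), np.float64(0.1273), np.float64(0.0439), np.float64(0.0435)] stock z ends 0.048814426980697406
move -0.20 0.02 2.80 turn -0.001 -0.002 -0.000 | now [0.4939 0.2631 0.062 ] yaw -1.7 clock 6.55
```

>>> {"name": "servo_tool", "arguments": {
  "commands": [
    {"x": -0.4, "y": -0.35, "z": 0, "ax": 0, "ay": 0, "az": 0, "jaw": 0},
    {"x": -0.4, "y": -0.35, "z": 1, "ax": 0, "ay": 0, "az": 0, "jaw": 0},
    {"x": -0.4, "y": -0.35, "z": 2, "ax": 0, "ay": 0, "az": 0, "jaw": 0},
    {"x": -0.4, "y": -0.35, "z": 2.5, "ax": 0, "ay": 0, "az": 0, "jaw": 0},
    {"x": -0.4, "y": -0.35, "z": 2.8, "ax": 0, "ay": 0, "az": 0, "jaw": 0},
    {"x": -0.4, "y": -0.35, "z": 2.9, "ax": 0, "ay": 0, "az": 0, "jaw": 0},
    {"x": -0.4, "y": -0.35, "z": 2.9, "ax": 0, "ay": 0, "az": 0, "jaw": 0},
    {"x": -0.4, "y": -0.35, "z": 2.9, "ax": 0, "ay": 0, "az": 0, "jaw": 0}
  ]
}}

```text
clock: 7.35
eef_pos: [0.4887, 0.2663, 0.0324]
orientation: [3.14, -0.046, -0.001]
ft_force: [-10.6, -6.6, 28.5]
gripper_width: 0.0135
gripper_force: 53.1
```

>>> {"name": "servo_tool", "arguments": {
  "commands": [
    {"x": 0, "y": 0, "z": -0.05, "ax": 0, "ay": 0, "az": 0, "jaw": 0},
    {"x": 0, "y": 0, "z": -0.1, "ax": 0, "ay": 0, "az": 0, "jaw": 0},
    {"x": 0, "y": 0, "z": -0.1, "ax": 0, "ay": 0, "az": 0, "jaw": 0.2},
    {"x": 0, "y": 0, "z": -0.1, "ax": 0, "ay": 0, "az": 0, "jaw": 0.32},
    {"x": 0, "y": 0, "z": -0.1, "ax": 0, "ay": 0, "az": 0, "jaw": 0.32},
    {"x": 0, "y": 0, "z": -4, "ax": 0, "ay": 0, "az": 0, "jaw": 0.32},
    {"x": 0, "y": 0, "z": -8, "ax": 0, "ay": 0, "az": 0, "jaw": 0.32},
    {"x": -3, "y": 0, "z": -12, "ax": 0, "ay": 0, "az": 0, "jaw": 0.32},
    {"x": -3, "y": 0, "z": -12, "ax": 0, "ay": 0, "az": 0, "jaw": 0.32},
    {"x": -3, "y": 0, "z": -12, "ax": 0, "ay": 0, "az": 0, "jaw": 0.32}
  ]
}}

```text
clock: 8.35
eef_pos: [0.4595, 0.2677, 0.1526]
orientation: [-3.14, 0.045, -0.003]
ft_force: [0.4, -0.2, -0.2]
gripper_width: 0.0273
gripper_force: 0.0
```

```bash
python3 - <<'E'
from h import *
im=get_image("wrist"); save(im,"w6"); o=robot.get_obs(); p=world(im,im["depth"]>0); h=im["pixels"][im["depth"]>0].astype(int)
print("drawer",rect(p,.0175,.024,(.38,.68,.05,.42)))
# stock z: pale at .015-.022, bright
for q in ("try_square","dark_bar"):
  for c in cut_out(q,im)[:1]:
    r=world(im,c["pixels"]); print(q,c["conf"],c["rect"],np.percentile(r[:,2],[5,25,50,75,95]).round(4),np.median(r,0).round(4),cv2.minAreaRect((r[r[:,2]>.0205][:,:2]*1000).astype(np.float32)))
go(.594,.290,.12,-96)
E
```

```text
drawer (43214, array([527.6, 224.7]), array([283.6, 182.6]), 88.3)
try_square 0.86 [217.2, 121.2, 329.8, 211.5] [0.0117 0.0134 0.0156 0.0199 0.0208] [0.5146 0.2792 0.0156] ((487.69012451171875, 266.36505126953125), (14.921968460083008, 76.14742279052734), 88.02571105957031)
dark_bar 0.86 [245.1, 14.5, 325.6, 61.3] [0.0205 0.023  0.0235 0.0241 0.0248] [0.5926 0.2928 0.0235] ((593.5381469726562, 292.6671447753906), (62.00093460083008, 30.47300910949707), 84.97927856445312)
move 13.41 -2.70 3.03 turn 0.002 0.000 1.646 | now [0.4592 0.267  0.1505] yaw -1.7 clock 8.5
```

View pics/w6.png

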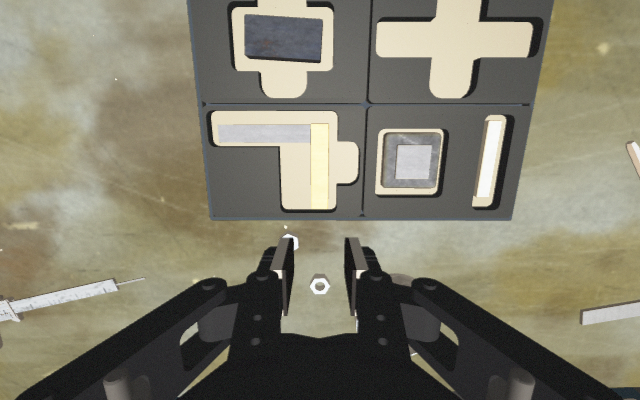

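```bash
python3 -c "
from h import *
go(.5935,.2925,.10,85)"
```

```text
move 13.35 -2.95 5.03 turn -0.000 0.002 -1.513 | now [0.4592 0.267  0.1505] yaw -1.7 clock 8.5
```

>>> {"name": "servo_tool", "arguments": {
  "commands": [
    {"x": 13.4, "y": -3, "z": 5, "ax": 0, "ay": 0, "az": -1.51, "jaw": 0.55},
    {"x": 13.4, "y": -3, "z": 5, "ax": 0, "ay": 0, "az": -1.51, "jaw": 0.55},
    {"x": 13.4, "y": -3, "z": 5, "ax": 0, "ay": 0, "az": -1.51, "jaw": 0.55},
    {"x": 13.4, "y": -3, "z": 5, "ax": 0, "ay": 0, "az": -1.51, "jaw": 0.55},
    {"x": 13.4, "y": -3, "z": 5, "ax": 0, "ay": 0, "az": -1.51, "jaw": 0.55},
    {"x": 13.4, "y": -3, "z": 5, "ax": 0, "ay": 0, "az": -1.51, "jaw": 0.55},
    {"x": 13.4, "y": -3, "z": 5, "ax": 0, "ay": 0, "az": -1.51, "jaw": 0.55},
    {"x": 13.4, "y": -3, "z": 5, "ax": 0, "ay": 0, "az": -1.51, "jaw": 0.55},
    {"x": 13.4, "y": -3, "z": 5, "ax": 0, "ay": 0, "az": -1.51, "jaw": 0.55},
    {"x": 13.4, "y": -3, "z": 5, "ax": 0, "ay": 0, "az": -1.51, "jaw": 0.55},
    {"x": 13.4, "y": -3, "z": 5, "ax": 0, "ay": 0, "az": -1.51, "jaw": 0.55},
    {"x": 13.4, "y": -3, "z": 5, "ax": 0, "ay": 0, "az": -1.51, "jaw": 0.55}
  ]
}}

```text
clock: 9.7
eef_pos: [0.5939, 0.293, 0.1003]
orientation: [-2.323, -2.113, 0.002]
ft_force: [-0.1, -0.3, 0.2]
gripper_width: 0.0471
gripper_force: 0.0
```

```bash
python3 -c "
from h import *
go(.5935,.2925,.027,85)"
```

```text
move -0.06 -0.02 7.33 turn -0.002 0.000 -0.007 | now [0.5939 0.293  0.1003] yaw 84.6 clock 9.7
```

>>> {"name": "servo_tool", "arguments": {
  "commands": [
    {"x": 0, "y": 0, "z": 4, "ax": 0, "ay": 0, "az": 0, "jaw": 0.55},
    {"x": 0, "y": 0, "z": 6.5, "ax": 0, "ay": 0, "az": 0, "jaw": 0.55},
    {"x": 0, "y": 0, "z": 7.3, "ax": 0, "ay": 0, "az": 0, "jaw": 0.55},
    {"x": 0, "y": 0, "z": 7.3, "ax": 0, "ay": 0, "az": 0, "jaw": 0.55},
    {"x": 0, "y": 0, "z": 7.3, "ax": 0, "ay": 0, "az": 0, "jaw": 0},
    {"x": 0, "y": 0, "z": 7.3, "ax": 0, "ay": 0, "az": 0, "jaw": 0},
    {"x": 0, "y": 0, "z": 7.3, "ax": 0, "ay": 0, "az": 0, "jaw": 0},
    {"x": 0, "y": 0, "z": 7.3, "ax": 0, "ay": 0, "az": 0, "jaw": 0},
    {"x": 0, "y": 0, "z": 4, "ax": 0, "ay": 0, "az": 0, "jaw": 0},
    {"x": 0, "y": 0, "z": 0, "ax": 0, "ay": 0, "az": 0, "jaw": 0},
    {"x": 0, "y": 0, "z": -5, "ax": 0, "ay": 0, "az": 0, "jaw": 0},
    {"x": 0, "y": 0, "z": -5, "ax": 0, "ay": 0, "az": 0, "jaw": 0}
  ],
  "squeeze": 60
}}

```text
clock: 10.9
eef_pos: [0.5967, 0.2955, 0.1591]
orientation: [2.318, 2.117, 0.015]
ft_force: [1.4, 1.7, -1.7]
gripper_width: 0.0284
gripper_force: 60.0
```

```bash
python3 -c "
from h import *
go(.588,-.323,.15,-4)"
```

```text
move -61.68 4.73 0.62 turn 0.002 -0.011 1.550 | now [0.5967 0.2955 0.1591] yaw 84.8 clock 10.9
```

>>> {"name": "servo_tool", "arguments": {
  "commands": [
    {"x": -61.7, "y": 4.7, "z": 0.5, "ax": 0, "ay": 0, "az": 1.55, "jaw": 0},
    {"x": -61.7, "y": 4.7, "z": 0.5, "ax": 0, "ay": 0, "az": 1.55, "jaw": 0},
    {"x": -61.7, "y": 4.7, "z": 0.5, "ax": 0, "ay": 0, "az": 1.55, "jaw": 0},
    {"x": -61.7, "y": 4.7, "z": 0.5, "ax": 0, "ay": 0, "az": 1.55, "jaw": 0},
    {"x": -61.7, "y": 4.7, "z": 0.5, "ax": 0, "ay": 0, "az": 1.55, "jaw": 0},
    {"x": -61.7, "y": 4.7, "z": 0.5, "ax": 0, "ay": 0, "az": 1.55, "jaw": 0},
    {"x": -61.7, "y": 4.7, "z": 0.5, "ax": 0, "ay": 0, "az": 1.55, "jaw": 0},
    {"x": -61.7, "y": 4.7, "z": 0.5, "ax": 0, "ay": 0, "az": 1.55, "jaw": 0},
    {"x": -61.7, "y": 4.7, "z": 0.5, "ax": 0, "ay": 0, "az": 1.55, "jaw": 0},
    {"x": -61.7, "y": 4.7, "z": 0.5, "ax": 0, "ay": 0, "az": 1.55, "jaw": 0},
    {"x": -61.7, "y": 4.7, "z": 0.5, "ax": 0, "ay": 0, "az": 1.55, "jaw": 0},
    {"x": -61.7, "y": 4.7, "z": 0.5, "ax": 0, "ay": 0, "az": 1.55, "jaw": 0}
  ]
}}

```text
clock: 12.1
eef_pos: [0.5854, -0.3083, 0.1471]
orientation: [3.139, -0.112, 0.001]
ft_force: [0.6, 0.4, -2.3]
gripper_width: 0.028
gripper_force: 60.0
```

```bash
python3 -c "
from h import *
go(.588,-.322,.08,-4);print(robot.get_obs()['gripper_width'])"
```

```text
move 0.36 1.35 6.71 turn 0.000 -0.001 -0.002 | now [ 0.5854 -0.3083  0.1471] yaw -4.1 clock 12.1
0.027979735370213435
```

>>> {"name": "servo_tool", "arguments": {
  "commands": [
    {"x": 0.3, "y": 1.3, "z": 4, "ax": 0, "ay": 0, "az": 0, "jaw": 0},
    {"x": 0.3, "y": 1.3, "z": 8, "ax": 0, "ay": 0, "az": 0, "jaw": 0},
    {"x": 0.3, "y": 1.3, "z": 10.5, "ax": 0, "ay": 0, "az": 0, "jaw": 0},
    {"x": 0.3, "y": 1.3, "z": 12, "ax": 0, "ay": 0, "az": 0, "jaw": 0},
    {"x": 0.3, "y": 1.3, "z": 12.4, "ax": 0, "ay": 0, "az": 0, "jaw": 0},
    {"x": 0.3, "y": 1.3, "z": 12.4, "ax": 0, "ay": 0, "az": 0, "jaw": 0},
    {"x": 0.3, "y": 1.3, "z": 12.4, "ax": 0, "ay": 0, "az": 0, "jaw": 0.5},
    {"x": 0.3, "y": 1.3, "z": 12.4, "ax": 0, "ay": 0, "az": 0, "jaw": 0.5},
    {"x": 0.3, "y": 1.3, "z": 12.4, "ax": 0, "ay": 0, "az": 0, "jaw": 0.5},
    {"x": 0.3, "y": 1.3, "z": 8, "ax": 0, "ay": 0, "az": 0, "jaw": 0.5},
    {"x": 0.3, "y": 1.3, "z": 3, "ax": 0, "ay": 0, "az": 0, "jaw": 0.5},
    {"x": 0.3, "y": 1.3, "z": -2, "ax": 0, "ay": 0, "az": 0, "jaw": 0.5}
  ]
}}

```text
clock: 13.3
eef_pos: [0.5874, -0.3194, 0.1684]
orientation: [-3.139, 0.109, 0.001]
ft_force: [0.3, -0.6, 0.4]
gripper_width: 0.0427
gripper_force: 0.0
```

```bash
python3 - <<'E'
from h import *
im=get_image("side")
for c in cut_out("dark_bar",im)[:2]:
    r=world(im,c["pixels"]); print(c["conf"],np.median(r,0).round(4))
# tape pre-grasp
go(.457,-.190,.14,38.5)
E
```

```text
0.88 [ 0.5833 -0.3267  0.0149]
0.65 [0.4994 0.2642 0.015 ]
move -14.29 -12.16 3.26 turn 0.007 -0.008 -0.742 | now [ 0.5908 -0.3211  0.1745] yaw -4.0 clock 13.4
```

>>> {"name": "servo_tool", "arguments": {
  "commands": [
    {"x": -14.3, "y": -12.2, "z": 2, "ax": 0, "ay": 0, "az": -0.742, "jaw": 0.6},
    {"x": -14.3, "y": -12.2, "z": 2, "ax": 0, "ay": 0, "az": -0.742, "jaw": 0.6},
    {"x": -14.3, "y": -12.2, "z": 2, "ax": 0, "ay": 0, "az": -0.742, "jaw": 0.6},
    {"x": -14.3, "y": -12.2, "z": 2, "ax": 0, "ay": 0, "az": -0.742, "jaw": 0.6},
    {"x": -14.3, "y": -12.2, "z": 2, "ax": 0, "ay": 0, "az": -0.742, "jaw": 0.6},
    {"x": -14.3, "y": -12.2, "z": 2, "ax": 0, "ay": 0, "az": -0.742, "jaw": 0.6},
    {"x": -14.3, "y": -12.2, "z": 2, "ax": 0, "ay": 0, "az": -0.742, "jaw": 0.6}
  ]
}}

```text
clock: 14.1
eef_pos: [0.4541, -0.1886, 0.1471]
orientation: [2.968, 1.029, 0.002]
ft_force: [-0.3, 0.1, -0.1]
gripper_width: 0.0509
gripper_force: 0.0
```

```bash
python3 - <<'E'
from h import *
im=get_image("wrist"); o=robot.get_obs()
for c in cut_out("tape_small",im)[:1]:
    r=world(im,c["pixels"]); print(c["conf"],c["rect"],np.percentile(r[:,2],[5,50,95]).round(4),cv2.minAreaRect((r[r[:,2]>.045][:,:2]*1000).astype(np.float32)),cv2.minAreaRect((r[:,:2]*1000).astype(np.float32)))
save(im,"w7"); go(.457,-.190,.045,38.5)
E
```

```text
0.95 [301.9, 162.9, 348.0, 238.4] [0.0288 0.0576 0.0594] ((460.2180480957031, -189.77610778808594), (57.80002212524414, 33.671566009521484), 38.033756256103516) ((451.86248779296875, -196.3121337890625), (80.96160125732422, 33.671566009521484), 38.033756256103516)
move 0.14 0.29 10.18 turn 0.000 -0.000 -0.003 | now [ 0.4541 -0.1885  0.1468] yaw 38.3 clock 14.2
```

View pics/w7.png

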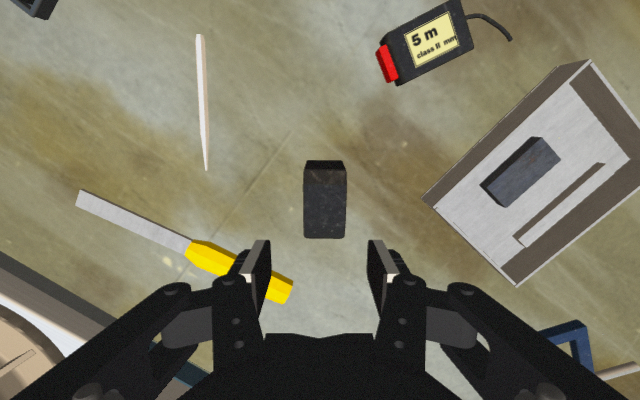

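```bash
python3 - <<'E'
from h import *
im=get_image("wrist"); o=robot.get_obs(); d=im["depth"]>0; p=world(im,d); h=im["pixels"][d].astype(int)
k=(h[:,0]>150)&(h[:,2]<90)&(h[:,1]>110)&(p[:,2]<.08)&(abs(p[:,1]+.19)<.2)
q=(p[k]-[.457,-.192,0])@R.from_rotvec(o["orientation"]).as_matrix()
print(k.sum(),p[k][:,2].max(),np.percentile(q,[1,50,99],axis=0).round(3))
n=abs(q[:,0])<.02; print("near y",q[n][:,1].max() if n.any() else None)
go(.457,-.192,.05,38.2)
E
```

```text
1457 0.02780959193586066 [[-0.106 -0.13  -0.027]
 [-0.064 -0.101 -0.024]
 [-0.045 -0.034 -0.017]]
near y None
move 0.01 0.47 9.67 turn 0.000 -0.000 0.003 | now [ 0.454  -0.1884  0.1467] yaw 38.3 clock 14.25
```

>>> {"name": "servo_tool", "arguments": {
  "commands": [
    {"x": 0.0, "y": 0.4, "z": 4, "ax": 0, "ay": 0, "az": 0, "jaw": 0.6},
    {"x": 0.0, "y": 0.4, "z": 8, "ax": 0, "ay": 0, "az": 0, "jaw": 0.6},
    {"x": 0.0, "y": 0.4, "z": 10.3, "ax": 0, "ay": 0, "az": 0, "jaw": 0.6},
    {"x": 0.0, "y": 0.4, "z": 10.3, "ax": 0, "ay": 0, "az": 0, "jaw": 0.6},
    {"x": 0.0, "y": 0.4, "z": 10.3, "ax": 0, "ay": 0, "az": 0, "jaw": 0.6},
    {"x": 0.0, "y": 0.4, "z": 10.3, "ax": 0, "ay": 0, "az": 0, "jaw": 0.2},
    {"x": 0.0, "y": 0.4, "z": 10.3, "ax": 0, "ay": 0, "az": 0, "jaw": 0},
    {"x": 0.0, "y": 0.4, "z": 10.3, "ax": 0, "ay": 0, "az": 0, "jaw": 0},
    {"x": 0.0, "y": 0.4, "z": 10.3, "ax": 0, "ay": 0, "az": 0, "jaw": 0}
  ],
  "squeeze": 60
}}

```text
clock: 15.15
eef_pos: [0.457, -0.1915, 0.0453]
orientation: [2.964, 1.036, 0.003]
ft_force: [-0.5, 1.2, 10.0]
gripper_width: 0.0335
gripper_force: 60.7
```

>>> {"name": "servo_tool", "arguments": {
  "commands": [
    {"x": 0, "y": 0, "z": -3, "ax": 0, "ay": 0, "az": 0, "jaw": 0},
    {"x": 0, "y": 0, "z": -7, "ax": 0, "ay": 0, "az": 0, "jaw": 0},
    {"x": 0, "y": 0, "z": -10, "ax": 0, "ay": 0, "az": 0, "jaw": 0},
    {"x": 0, "y": 0, "z": -10, "ax": 0, "ay": 0, "az": 0, "jaw": 0},
    {"x": 0, "y": 0, "z": -10, "ax": 0, "ay": 0, "az": 0, "jaw": 0}
  ]
}}

```text
clock: 15.65
eef_pos: [0.4563, -0.1915, 0.1447]
orientation: [2.964, 1.036, 0.003]
ft_force: [-0.2, 0.9, -2.0]
gripper_width: 0.0325
gripper_force: 60.5
```

```bash
python3 -c "
from h import *
go(.5925,.2935,.145,88.3)"
```

```text
move 40.86 -29.46 -0.05 turn 0.003 0.000 -0.869 | now [ 0.4563 -0.1915  0.1447] yaw 38.5 clock 15.65
```

>>> {"name": "servo_tool", "arguments": {
  "commands": [
    {"x": 40.9, "y": -29.5, "z": 0, "ax": 0, "ay": 0, "az": -0.869, "jaw": 0},
    {"x": 40.9, "y": -29.5, "z": 0, "ax": 0, "ay": 0, "az": -0.869, "jaw": 0},
    {"x": 40.9, "y": -29.5, "z": 0, "ax": 0, "ay": 0, "az": -0.869, "jaw": 0},
    {"x": 40.9, "y": -29.5, "z": 0, "ax": 0, "ay": 0, "az": -0.869, "jaw": 0},
    {"x": 40.9, "y": -29.5, "z": 0, "ax": 0, "ay": 0, "az": -0.869, "jaw": 0},
    {"x": 40.9, "y": -29.5, "z": 0, "ax": 0, "ay": 0, "az": -0.869, "jaw": 0},
    {"x": 40.9, "y": -29.5, "z": 0, "ax": 0, "ay": 0, "az": -0.869, "jaw": 0},
    {"x": 40.9, "y": -29.5, "z": 0, "ax": 0, "ay": 0, "az": -0.869, "jaw": 0},
    {"x": 40.9, "y": -29.5, "z": 0, "ax": 0, "ay": 0, "az": -0.869, "jaw": 0},
    {"x": 40.9, "y": -29.5, "z": 0, "ax": 0, "ay": 0, "az": -0.869, "jaw": 0},
    {"x": 40.9, "y": -29.5, "z": 0, "ax": 0, "ay": 0, "az": -0.869, "jaw": 0},
    {"x": 40.9, "y": -29.5, "z": 0, "ax": 0, "ay": 0, "az": -0.869, "jaw": 0}
  ]
}}

```text
clock: 16.85
eef_pos: [0.5909, 0.2962, 0.1419]
orientation: [-2.249, -2.191, 0.003]
ft_force: [-0.4, -0.8, -2.1]
gripper_width: 0.033
gripper_force: 60.5
```

```bash
python3 - <<'E'
from h import *
im=get_image("wrist"); o=robot.get_obs(); M=R.from_rotvec(o["orientation"]).as_matrix(); d=im["depth"]>0; p=world(im,d); h=im["pixels"][d].astype(int)
pale=(h[:,0]>180)&(h[:,0]-h[:,2]>15)&(p[:,2]>.003)&(p[:,2]<.0125)
k=pale&(abs(p[:,0]-.593)<.05)&(abs(p[:,1]-.293)<.06); q=p[k]
print(k.sum(),cv2.minAreaRect((q[:,:2]*1000).astype(np.float32)),np.percentile(q[:,:2],[.3,99.7],axis=0))
# edges: long (y) extents at |x-xc|, and x extents at off-hollow y
for dy in(-.035,-.03,.03,.035): 
    a=q[abs(q[:,1]-.293-dy)<.003]; print(dy,len(a),np.percentile(a[:,0],[1,99]).round(4) if len(a) else 0)
t=(p[:,2]>.08)&(h.max(1)<110); z=(p[t]-o["eef_pos"])@M; 
c=cut_out("tape_small",im)[:1]
for c in c: r=(world(im,c["pixels"])-o["eef_pos"])@M; print(c["conf"],c["rect"],np.percentile(r,[1,50,99],axis=0).round(4))
save(im,"w8"); go(.5925,.2935,.055,88.3)
E
```

```text
2605 ((594.5476684570312, 305.0984191894531), (59.57707977294922, 92.21128845214844), 86.74117279052734) [[0.54847607 0.27472292]
 [0.63938914 0.33462618]]
-0.035 0 0
-0.03 0 0
0.03 367 [0.5707 0.6196]
0.035 367 [0.5702 0.6197]
0.69 [281.9, 186.1, 356.3, 319.9] [[-0.021  -0.0166 -0.0142]
 [ 0.0165 -0.0002 -0.012 ]
 [ 0.0349  0.0159  0.0364]]
move 0.04 0.11 8.74 turn -0.002 0.001 0.000 | now [0.5915 0.2932 0.1424] yaw 88.3 clock 16.95
```

View pics/w8.png

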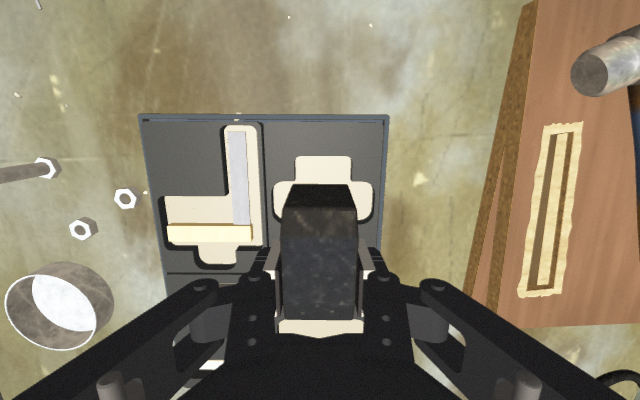

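>>> {"name": "servo_tool", "arguments": {
  "commands": [
    {"x": -0.15, "y": 0.25, "z": 3, "ax": 0, "ay": 0, "az": 0, "jaw": 0},
    {"x": -0.15, "y": 0.25, "z": 5, "ax": 0, "ay": 0, "az": 0, "jaw": 0},
    {"x": -0.15, "y": 0.25, "z": 6.5, "ax": 0, "ay": 0, "az": 0, "jaw": 0},
    {"x": -0.15, "y": 0.25, "z": 7.5, "ax": 0, "ay": 0, "az": 0, "jaw": 0},
    {"x": -0.15, "y": 0.25, "z": 8, "ax": 0, "ay": 0, "az": 0, "jaw": 0},
    {"x": -0.15, "y": 0.25, "z": 8.4, "ax": 0, "ay": 0, "az": 0, "jaw": 0},
    {"x": -0.15, "y": 0.25, "z": 8.6, "ax": 0, "ay": 0, "az": 0, "jaw": 0},
    {"x": -0.15, "y": 0.25, "z": 8.6, "ax": 0, "ay": 0, "az": 0, "jaw": 0}
  ]
}}

```text
clock: 17.75
eef_pos: [0.5946, 0.293, 0.058]
orientation: [2.253, 2.189, 0.001]
ft_force: [-0.3, -0.1, -2.3]
gripper_width: 0.0326
gripper_force: 60.5
```

>>> {"name": "servo_tool", "arguments": {
  "commands": [
    {"x": 0, "y": 0, "z": 0.2, "ax": 0, "ay": 0, "az": 0, "jaw": 0},
    {"x": 0, "y": 0, "z": 0.35, "ax": 0, "ay": 0, "az": 0, "jaw": 0},
    {"x": 0, "y": 0, "z": 0.35, "ax": 0, "ay": 0, "az": 0, "jaw": 0}
  ]
}}

```text
clock: 18.05
eef_pos: [0.5946, 0.293, 0.0544]
orientation: [2.253, 2.189, 0.001]
ft_force: [0.2, 0.3, -1.5]
gripper_width: 0.0331
gripper_force: 60.6
```

Nearly touching; I'll ease down 1 mm more and release.

>>> {"name": "servo_tool", "arguments": {
  "commands": [
    {"x": 0, "y": 0, "z": 0.1, "ax": 0, "ay": 0, "az": 0, "jaw": 0},
    {"x": 0, "y": 0, "z": 0.1, "ax": 0, "ay": 0, "az": 0, "jaw": 0},
    {"x": 0, "y": 0, "z": 0.1, "ax": 0, "ay": 0, "az": 0, "jaw": 0.6},
    {"x": 0, "y": 0, "z": 0.1, "ax": 0, "ay": 0, "az": 0, "jaw": 0.6},
    {"x": 0, "y": 0, "z": 0.1, "ax": 0, "ay": 0, "az": 0, "jaw": 0.6},
    {"x": 0, "y": 0, "z": -4, "ax": 0, "ay": 0, "az": 0, "jaw": 0.6},
    {"x": 0, "y": 0, "z": -8, "ax": 0, "ay": 0, "az": 0, "jaw": 0.6},
    {"x": 0, "y": 0, "z": -10, "ax": 0, "ay": 0, "az": 0, "jaw": 0.6}
  ]
}}

```text
clock: 18.85
eef_pos: [0.5953, 0.2937, 0.1575]
orientation: [2.253, 2.189, 0.005]
ft_force: [0.3, 0.5, 0.3]
gripper_width: 0.0513
gripper_force: 0.0
```

```bash
python3 - <<'E'
from h import *
im=get_image("scene"); 
for q in("tape_small","try_square"):
  for c in cut_out(q,im)[:1]:
    r=world(im,c["pixels"]);t=r[r[:,2]>r[:,2].max()-.012];print(q,c["conf"],np.percentile(r[:,2],95).round(4),cv2.minAreaRect((t[:,:2]*1000).astype(np.float32)))
go(.634,-.053,.15,156)
E
```

```text
tape_small 0.86 0.0669 ((594.0653076171875, 295.6064147949219), (57.37020492553711, 35.444698333740234), 89.05661010742188)
try_square 0.72 0.0197 ((487.6197204589844, 307.91064453125), (101.53839874267578, 76.88396453857422), 88.65400695800781)
move -34.49 4.90 0.54 turn 0.003 0.000 -1.181 | now [0.5951 0.2932 0.1557] yaw 88.3 clock 19.0
```

>>> {"name": "servo_tool", "arguments": {
  "commands": [
    {"x": -34.5, "y": 4.9, "z": 0, "ax": 0, "ay": 0, "az": -1.181, "jaw": 0.45},
    {"x": -34.5, "y": 4.9, "z": 0, "ax": 0, "ay": 0, "az": -1.181, "jaw": 0.45},
    {"x": -34.5, "y": 4.9, "z": 0, "ax": 0, "ay": 0, "az": -1.181, "jaw": 0.45},
    {"x": -34.5, "y": 4.9, "z": 0, "ax": 0, "ay": 0, "az": -1.181, "jaw": 0.45},
    {"x": -34.5, "y": 4.9, "z": 0, "ax": 0, "ay": 0, "az": -1.181, "jaw": 0.45},
    {"x": -34.5, "y": 4.9, "z": 0, "ax": 0, "ay": 0, "az": -1.181, "jaw": 0.45},
    {"x": -34.5, "y": 4.9, "z": 0, "ax": 0, "ay": 0, "az": -1.181, "jaw": 0.45},
    {"x": -34.5, "y": 4.9, "z": 0, "ax": 0, "ay": 0, "az": -1.181, "jaw": 0.45},
    {"x": -34.5, "y": 4.9, "z": 0, "ax": 0, "ay": 0, "az": -1.181, "jaw": 0.45},
    {"x": -34.5, "y": 4.9, "z": 0, "ax": 0, "ay": 0, "az": -1.181, "jaw": 0.45},
    {"x": -34.5, "y": 4.9, "z": 0, "ax": 0, "ay": 0, "az": -1.181, "jaw": 0.45}
  ]
}}

```text
clock: 20.1
eef_pos: [0.6332, -0.0516, 0.154]
orientation: [-0.655, -3.072, -0.001]
ft_force: [-0.1, 0.4, -0.2]
gripper_width: 0.0381
gripper_force: 0.0
```

```bash
python3 - <<'E'
from h import *
im=get_image("wrist"); save(im,"w9")
for c in cut_out("punch",im)[:2]:
    r=world(im,c["pixels"]);print(c["conf"],c["rect"],np.percentile(r[:,2],[5,50,95]).round(4),cv2.minAreaRect((r[:,:2]*1000).astype(np.float32)),r.mean(0))
for c in spot_point("punch",im)[:1]:print(c)
go(.634,-.053,.06,156)
E
```

```text
0.88 [311.4, 130.4, 327.1, 249.1] [0.0065 0.0105 0.0124] ((630.887939453125, -52.236839294433594), (12.705229759216309, 113.39744567871094), 67.52520751953125) [ 0.63053283 -0.05195097  0.00995593]
0.38 [419.9, 0.1, 618.7, 142.5] [0.0088 0.0195 0.0226] ((589.8970947265625, 151.91673278808594), (146.33412170410156, 104.58924102783203), 88.21363830566406) [0.59331517 0.14854446 0.01607866]
{'point': [315.5, 189.2], 'conf': 0.58}
move -0.09 -0.07 9.43 turn 0.000 0.000 0.000 | now [ 0.6334 -0.052   0.1543] yaw 156.0 clock 20.25
```

View pics/w9.png

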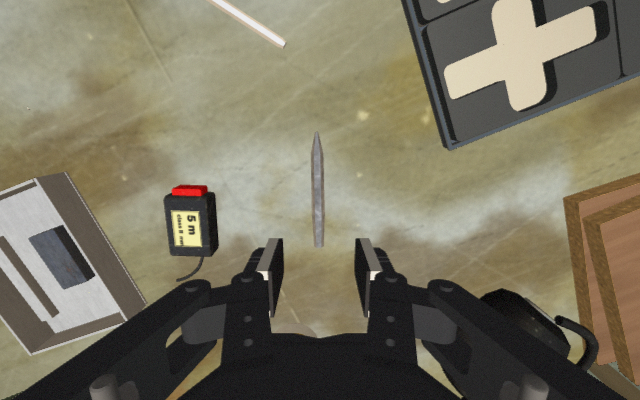

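```bash
python3 -c "
from h import *
go(.632,-.0523,.019,157)"
```

```text
move 0.12 -0.09 13.53 turn 0.000 0.000 -0.017 | now [ 0.6334 -0.052   0.1543] yaw 156.0 clock 20.25
```

>>> {"name": "servo_tool", "arguments": {
  "commands": [
    {"x": 0.1, "y": -0.1, "z": 5, "ax": 0, "ay": 0, "az": -0.02, "jaw": 0.45},
    {"x": 0.1, "y": -0.1, "z": 9.5, "ax": 0, "ay": 0, "az": -0.02, "jaw": 0.45},
    {"x": 0.1, "y": -0.1, "z": 12.5, "ax": 0, "ay": 0, "az": -0.02, "jaw": 0.45},
    {"x": 0.1, "y": -0.1, "z": 13.4, "ax": 0, "ay": 0, "az": -0.02, "jaw": 0.45},
    {"x": 0.1, "y": -0.1, "z": 13.4, "ax": 0, "ay": 0, "az": -0.02, "jaw": 0.45},
    {"x": 0.1, "y": -0.1, "z": 13.4, "ax": 0, "ay": 0, "az": -0.02, "jaw": 0},
    {"x": 0.1, "y": -0.1, "z": 13.4, "ax": 0, "ay": 0, "az": -0.02, "jaw": 0},
    {"x": 0.1, "y": -0.1, "z": 13.4, "ax": 0, "ay": 0, "az": -0.02, "jaw": 0},
    {"x": 0.1, "y": -0.1, "z": 13.4, "ax": 0, "ay": 0, "az": -0.02, "jaw": 0}
  ],
  "squeeze": 50
}}

```text
clock: 21.15
eef_pos: [0.6333, -0.0538, 0.0223]
orientation: [0.622, 3.076, 0.001]
ft_force: [0.4, 0.1, 5.9]
gripper_width: 0.0091
gripper_force: 48.9
```

>>> {"name": "servo_tool", "arguments": {
  "commands": [
    {"x": 0, "y": 0, "z": -3, "ax": 0, "ay": 0, "az": 0, "jaw": 0},
    {"x": 0, "y": 0, "z": -7, "ax": 0, "ay": 0, "az": 0, "jaw": 0},
    {"x": 0, "y": 0, "z": -11, "ax": 0, "ay": 0, "az": 0, "jaw": 0},
    {"x": 0, "y": 0, "z": -11, "ax": 0, "ay": 0, "az": 0, "jaw": 0}
  ]
}}

```text
clock: 21.55
eef_pos: [0.6351, -0.0535, 0.1369]
orientation: [0.621, 3.071, 0.001]
ft_force: [-0.3, 0.6, -0.9]
gripper_width: 0.0092
gripper_force: 48.8
```

```bash
python3 -c "
from h import *
go(.590,.152,.12,88.3)"
```

```text
move 12.16 17.18 1.63 turn 0.007 0.006 1.201 | now [ 0.6351 -0.0535  0.1369] yaw 157.1 clock 21.55
```

>>> {"name": "servo_tool", "arguments": {
  "commands": [
    {"x": 12.2, "y": 17.2, "z": 1, "ax": 0, "ay": 0, "az": 1.2, "jaw": 0},
    {"x": 12.2, "y": 17.2, "z": 1, "ax": 0, "ay": 0, "az": 1.2, "jaw": 0},
    {"x": 12.2, "y": 17.2, "z": 1, "ax": 0, "ay": 0, "az": 1.2, "jaw": 0},
    {"x": 12.2, "y": 17.2, "z": 1, "ax": 0, "ay": 0, "az": 1.2, "jaw": 0},
    {"x": 12.2, "y": 17.2, "z": 1, "ax": 0, "ay": 0, "az": 1.2, "jaw": 0},
    {"x": 12.2, "y": 17.2, "z": 1, "ax": 0, "ay": 0, "az": 1.2, "jaw": 0},
    {"x": 12.2, "y": 17.2, "z": 1, "ax": 0, "ay": 0, "az": 1.2, "jaw": 0},
    {"x": 12.2, "y": 17.2, "z": 1, "ax": 0, "ay": 0, "az": 1.2, "jaw": 0},
    {"x": 12.2, "y": 17.2, "z": 1, "ax": 0, "ay": 0, "az": 1.2, "jaw": 0},
    {"x": 12.2, "y": 17.2, "z": 1, "ax": 0, "ay": 0, "az": 1.2, "jaw": 0},
    {"x": 12.2, "y": 17.2, "z": 1, "ax": 0, "ay": 0, "az": 1.2, "jaw": 0}
  ]
}}

```text
clock: 22.65
eef_pos: [0.5866, 0.152, 0.1206]
orientation: [2.248, 2.194, 0.001]
ft_force: [0.2, 0.7, 0.2]
gripper_width: 0.0088
gripper_force: 48.9
```

```bash
python3 - <<'E'
from h import *
im=get_image("wrist"); o=robot.get_obs(); M=R.from_rotvec(o["orientation"]).as_matrix(); d=im["depth"]>0; p=world(im,d); h=im["pixels"][d].astype(int); save(im,"w10")
k=(h[:,0]>180)&(h[:,0]-h[:,2]>15)&(p[:,2]>.003)&(p[:,2]<.0125)&(abs(p[:,0]-.59)<.05)&(abs(p[:,1]-.152)<.07); q=p[k]
print(len(q),"y",np.percentile(q[:,1],[.3,99.7]))
for y in (.18,.19,.2,.21): a=q[abs(q[:,1]-y)<.003]; print(y,np.percentile(a[:,0],[1,99]) if len(a)>9 else 0)
for c in cut_out("punch",im)[:2]: 
    w=world(im,c["pixels"]); r=(w-o["eef_pos"])@M; print(c["conf"],c["rect"],np.percentile(r,[1,50,99],axis=0).round(4),cv2.minAreaRect((r[:,:2]*1000).astype(np.float32)))
go(.590,.152,.05,88.3)
E
```

```text
4764 y [0.12299176 0.21719869]
0.18 [0.5767624  0.60435596]
0.19 [0.57636904 0.60487924]
0.2 [0.57670044 0.60529613]
0.21 [0.5770905 0.6053115]
0.63 [304.4, 141.2, 331.2, 338.0] [[-0.0502 -0.0059  0.0095]
 [ 0.0129 -0.0003  0.0115]
 [ 0.0568  0.0059  0.0165]] ((-37.14722442626953, -0.16958904266357422), (192.76922607421875, 15.187217712402344), 1.1400834321975708)
move 0.02 0.35 7.03 turn 0.000 -0.000 0.004 | now [0.5865 0.1519 0.1203] yaw 88.5 clock 22.75
```

View pics/w10.png

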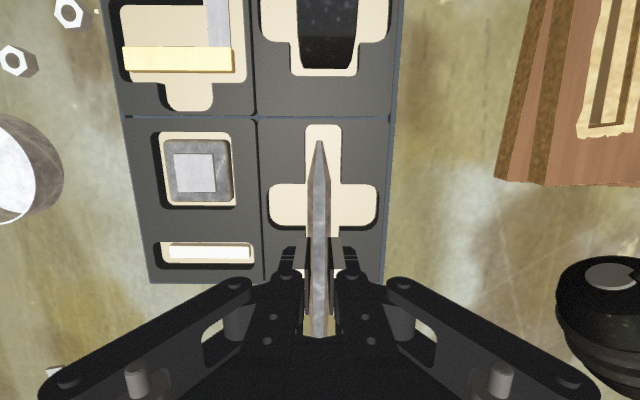

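>>> {"name": "servo_tool", "arguments": {
  "commands": [
    {"x": 0, "y": 0.3, "z": 3, "ax": 0, "ay": 0, "az": 0, "jaw": 0},
    {"x": 0, "y": 0.3, "z": 5.5, "ax": 0, "ay": 0, "az": 0, "jaw": 0},
    {"x": 0, "y": 0.3, "z": 7, "ax": 0, "ay": 0, "az": 0, "jaw": 0},
    {"x": 0, "y": 0.3, "z": 8, "ax": 0, "ay": 0, "az": 0, "jaw": 0},
    {"x": 0, "y": 0.3, "z": 8.5, "ax": 0, "ay": 0, "az": 0, "jaw": 0},
    {"x": 0, "y": 0.3, "z": 8.8, "ax": 0, "ay": 0, "az": 0, "jaw": 0},
    {"x": 0, "y": 0.3, "z": 8.8, "ax": 0, "ay": 0, "az": 0, "jaw": 0}
  ]
}}

```text
clock: 23.45
eef_pos: [0.5897, 0.152, 0.0326]
orientation: [2.252, 2.19, 0.001]
ft_force: [0.2, 0.1, 0.6]
gripper_width: 0.0091
gripper_force: 48.9
```

>>> {"name": "servo_tool", "arguments": {
  "commands": [
    {"x": 0, "y": 0, "z": 0.15, "ax": 0, "ay": 0, "az": 0, "jaw": 0},
    {"x": 0, "y": 0, "z": 0.15, "ax": 0, "ay": 0, "az": 0, "jaw": 0},
    {"x": 0, "y": 0, "z": 0.15, "ax": 0, "ay": 0, "az": 0, "jaw": 0.35},
    {"x": 0, "y": 0, "z": 0.15, "ax": 0, "ay": 0, "az": 0, "jaw": 0.35},
    {"x": 0, "y": 0, "z": 0.1, "ax": 0, "ay": 0, "az": 0, "jaw": 0.35},
    {"x": 0, "y": 0, "z": -3, "ax": 0, "ay": 0, "az": 0, "jaw": 0.35},
    {"x": 0, "y": 0, "z": -8, "ax": 0, "ay": 0, "az": 0, "jaw": 0.35},
    {"x": -8, "y": 0, "z": -13, "ax": 0, "ay": 0, "az": 0, "jaw": 0.35},
    {"x": -12, "y": 0, "z": -15, "ax": 0, "ay": 0, "az": 0, "jaw": 0.35},
    {"x": -12, "y": 0, "z": -15, "ax": 0, "ay": 0, "az": 0, "jaw": 0.35},
    {"x": -12, "y": 0, "z": -15, "ax": 0, "ay": 0, "az": 0, "jaw": 0.35}
  ]
}}

```text
clock: 24.55
eef_pos: [0.5873, 0.0264, 0.1847]
orientation: [2.257, 2.18, 0.001]
ft_force: [-0.5, -0.9, -0.3]
gripper_width: 0.03
gripper_force: 0.0
```

```bash
python3 - <<'E'
from h import *
im=get_image("wrist"); save(im,"w11"); print(robot.get_obs()["eef_pos"])
for q in("punch","try_square","tape_small"):
  for c in cut_out(q,im)[:1]:
    r=world(im,c["pixels"]);print(q,c["conf"],c["rect"],np.percentile(r[:,2],[5,50,95]).round(4),cv2.minAreaRect((r[:,:2]*1000).astype(np.float32)))
im=get_image("side")
for q in("dark_bar","scriber","tape_measure"):
  for c in cut_out(q,im)[:1]:
    r=world(im,c["pixels"]);print(q,c["conf"],np.median(r,0).round(3),np.percentile(r[:,2],95))
E
```

```text
[0.58675318 0.02923726 0.1835106 ]
punch 0.93 [308.2, 0.0, 323.9, 120.5] [0.0158 0.0197 0.0215] ((589.4473876953125, 148.3716583251953), (102.8251953125, 11.772481918334961), 88.17054748535156)
scriber 0.52 [ 0.46  -0.055  0.004] 0.007042880467966728
```

View pics/w11.png

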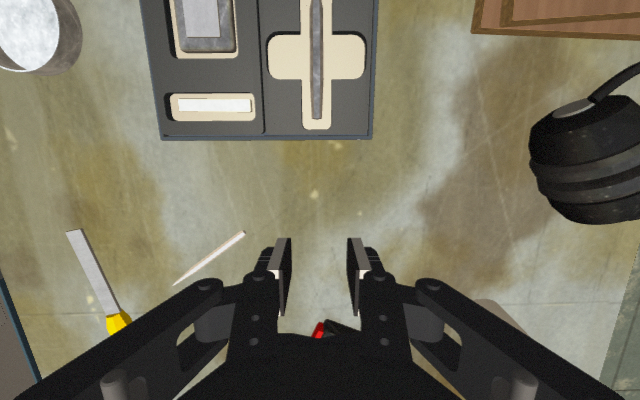

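The punch lies in its slot (columns 308-324) with its top at 20 mm. The square, tape and offcut were confirmed seated in earlier views, so I'm handing in.

```bash
python3 -c "
from h import *
print(order.hand_in())"
```

```text
the job is handed in; nothing more can be done
None
```

The job is handed in: the try square, punch and boxy tape are in their own pockets, and the black offcut is in the steel tray. I never touched the scriber or the flat tape, and no verdict came back.

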